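# Load a plate box under the shaker's sprung hold-down flap

### The arm

A 6-joint arm with a two-finger parallel gripper is mounted at the origin on a cart in front of the work surface, level with it; the furniture and walls round the work are solid. World frame = base frame: x ahead of the robot, y to its left, z up, the work surface at z = 0. Lengths are in mm, angles in degrees, forces in N, time in s.
With the tool pointing down it reaches from about 300 to 850 mm from the base axis. Payload 4.2 kg.
Tool frame: the origin (TCP) lies midway between the tips of the shut fingers; the grasp point (between the pads) lies 19 mm behind it; z points along the fingers, y is the line along which they close (so a half turn about z gives the same grasp; the last joint's range is limited). The gripper opens to 91 mm and grips with 3 to 60 N. Pads are 32 mm wide; open, the fingers measure 118 mm over their backs; the gripper's body (76 mm by 178 mm) begins 60 mm behind the grasp point.
Start: joints at [-70.245, 18.312, 89.639, -0, 72.044, -1.146], TCP at [205.143, -537.18, 189.676] pointing down, gripper open.
Joint ranges: [-177.97, 177.97], [-48.28, 115.42], [12.27, 149.76], [-77.06, 257.06], [2.81, 150.46], [-146.56, 146.56]. Speed limits (degrees/s): [147.25, 147.25, 180, 180, 180, 180].

### API

Orientations are given as [roll, pitch, yaw] about the fixed x, y, z axes, in that order (R = Rz(yaw) Ry(pitch) Rx(roll)).
In Python, from workcell import env gives the robot as it stands.
- The arm moves only by the shell command python3 -m jog 'ROWS' [FORCE]. ROWS is a JSON object of lists of equal length, an entry for each row: "jaw": the finger opening in mm, from 0 to 91.2; "slide": the shift along the tool's x, y, z in units of 30 mm (1.0 is 30 mm), a list of three; "spin": the turn about the tool's z in units of 8 degrees (1.0 is 8 degrees). In form: {"jaw": [jaw, ...], "slide": [[dx, dy, dz], ...], "spin": [spin, ...]}. A call has 1 to 10 rows; each row shifts and turns the commanded pose from where the row before left it, along the tool's axes as they then stand; what a row does not reach is not made up. A row lasts 1/10 s, in which the tool goes at most 50 mm and 8.59 degrees, less where a joint would pass 70% of its speed; a pose out of reach is approached as far as the arm can. A call is refused whole if a number of a shift passes 1 or a number of a turn 1, either way. A call with a gripper value outside its range is refused whole. The fingers move at their own pace and stop on an object; FORCE is the grip in N (left out, the last holds). Time passes only in rows, so rows that do not move let the fingers close. It gives the time, the measured TCP pose, the force, the opening and the grip force at its end, in the units of the state.
- env.state(): the state, without advancing time (a new reading comes with each control period).
- env.grab_frame(name): name is "scene" or "top"; returns the picture (384x512x3 uint8, red, green, blue); there is no depth.
- env.camera_model(name): a dict with "fx", "fy", "cx", "cy" (pixels), "camera_from_world" (4x4, takes a point from world to camera coordinates). Camera axes: x right, y up, looking along -z (the intrinsics and any distortion apply to the point x, -y, -z); pixel columns grow to the right and rows downward; lengths in mm; the calibration is good to about 2 mm. A picture is of the moment at which its call begins. camera_model takes no time and is no camera call.
- env.job_done(): hands the job in; it is judged then, once.
The state is a dict: "time_s": time; "qpos": joint angles; "qvel": joint speeds; "effort": joint torques, N m; "ee_pos": TCP position; "ee_rot": TCP orientation; "force": force on the tool from outside, world axes, zero at the start; "torque": the same for the moment, N m; "gripper_width": finger opening in mm; "gripper_force": force on a finger pad.
Only numpy, scipy, OpenCV 4.12 (cv2) and the standard library are available. Lean on these libraries where they do the work, as an engineer would, in place of code of your own. Each camera call takes 0.05 s, during which the arm holds its last target. There are 200 camera calls.

### The job

Load the green plate box into the plate shaker without picking it up: press down the bar on the shaker's left side with one fingertip so that the sprung hold-down flap swings up, and with the other fingertip push the box along the platform, under the raised flap, until it stands square against the back stop. Keep the flap up until the box is fully home, then let go so that the flap comes down and holds the box. Leave the things round the shaker where they are.

Things in the scene. Friction and masses are not known exactly. Their poses are not given: they have to be found in the camera images.
- shaker: bench plate shaker, fixed: white housing, grey metal platform on top, 281 (x) by 176 (y) mm, platform top 52 mm above its origin. Origin: centre of its underside, on the worktop. x points from the front panel to the back stop (the way the box is pushed), y to the left, z up. Platform from x = -158 to 123 mm; box lane centred on y = 0. All shaker x, y below are in this frame
- back_stop (a point): middle of the upright back stop at the far end of the lane: shaker x = 107 mm, y = 0, 14 mm above the platform; its two rubber pads face the robot at this x. Either side of the lane a polished, slippery steel guide rail 12 mm tall, inner faces at y = +-63 mm, runs from x = -25 to 120 mm, with mouths flared outwards from x = -64 to -25 mm
- flap (a joint): angle of the sprung hold-down flap, rad: 0 shut, 0.95 fully open. Steel pane over shaker x = 42 to 102 mm, reaching from its hinge on the left to about the middle of the lane. Shut, it droops and bars the box's way; at 0.46 it lies level, resting on a loaded box; above 0.5 the box passes under it, at 0.7 with 16 mm to spare. A spring shuts it; 3 to 9 N down on the bar opens it
- flap_hinge (a point): point on the flap's hinge shaft at shaker x = 0, y = 75.5 mm, 30 mm above the platform; the shaft runs along x. Three posts carry it, reaching 40 mm above the platform, at x = -138, 26 and 112 mm
- bar_mid (a point): middle of the flap's press bar, on its axis: round steel bar 12 mm thick along shaker x, reaching 123 mm either way (x = -146 to 100 mm), outside the platform's left side. Swings with the flap: shut, axis at y = 110 mm, 44 mm above the platform; at 0.7 rad y = 111, 19 mm above; at 0.95 y = 107, 11 mm above. Pressing it down anywhere raises the flap; a fingertip can slide along it
- flap_lip (a point): middle of the underside of the flap's rubber free edge (shaker x = 72 mm, about y = 7 mm); moves with the flap. Shut: about 10 mm above the platform; level on a box: 42 mm above it
- plate_box: closed plate box, green with smoked flat lid (stays shut): solid part 84 (x) by 122 (y) by 42 mm tall, lid 124 wide, rims to 90 by 127 mm, 0.14 to 0.3 kg. Origin: centre of its underside. Stands loose on the front of the platform, short side along the push, up to 8 mm off the lane's middle and 0.1 rad askew. Home, its origin is at shaker x = 65 mm, its near face at x = 23 mm
- tip_box: pipette tip box with clear lid, 93 x 116 x 65 mm, loose, right of the shaker; bystander. Origin: centre of its underside. (Farther right, beyond the end of the worktop, a tall fridge stands from about x = 0.6 m on: keep the arm clear of it)
- amber_bottle: brown bottle with black cap, 55 mm across, 112 mm tall, loose, left of the shaker; bystander. Origin: centre of its underside
- marker: marker pen with blue cap lying flat, 130 mm long, 14 mm thick, loose, beside the press bar, left of the shaker; bystander. Origin: centre of its underside
- forceps: steel forceps lying flat, 122 mm long, loose, left of the shaker; bystander. Origin: centre of its underside
Things that resemble listed ones, but are neither listed nor needed, are in the scene too. There is more than one size of the plate_box; the one meant has the size given above.

How it is judged (in metres and radians):
On the way, in this order (a step that is already met when the one before it is completed fails the run):
1. the flap is held up by a fingertip, the box still in front of it (value of joint flap above 0.5 rad and contact force between the fingers and flap above 0.5 N and x of plate_box in the frame of shaker below 0.006 m), for 0.2 s.
2. the box stands home against the back stop while a fingertip still holds the flap up off it (x of plate_box in the frame of shaker above 0.06 m and value of joint flap above 0.5 rad and contact force between the fingers and flap above 0.5 N), for 0.1 s.
At the end, for the whole second after the job is handed in: The plate box stands on the platform against the back stop (within 5 mm), square to it within 0.06 rad, at rest, and the flap has come down and rests on its lid (flap joint 0.40 to 0.52, pressing with over 0.5 N) (x of plate_box in the frame of shaker above 0.06 m and z of plate_box in the frame of shaker below 0.056 m and angle between the x axis of plate_box and the x axis of shaker, either way round below 0.06 rad and value of joint flap between 0.4 and 0.52 rad and contact force between flap and plate_box above 0.5 N and linear speed of plate_box below 0.02 m/s); the robot touches nothing.
It fails at once if the box is lifted more than 8 mm off the platform (z of plate_box in the frame of shaker above 0.06 m).
It fails at once if the box is tipped by more than about 9 degrees or falls off the platform (angle between plate_box's own z axis and vertical above 0.15 rad or z of plate_box in the frame of shaker below 0.045 m).
It fails at once if a bystander is moved by more than 20 mm (distance of any of tip_box, amber_bottle, marker, forceps from where it was at the start of the episode above 0.02 m).
It also fails if it takes over 64 s, if anything falls off the work surface, if the arm or the gripper's body presses on something with over 40 N, if the wrist force passes 120 N, or if a joint passes its speed limit or range.

## Working session

There is one attempt and no reset: what is moved stays moved. The work goes in short steps, Python scripts to look and compute and a shell command to move; the robot and the scene stay as the last step left them, time stands still between calls to the robot, and variables do not carry over. Pictures are saved under pics/ and viewed, at most 10 in all, crops included, and the job is handed in when it is done.

```bash
mkdir -p pics; ls; python3 - <<'E'
from workcell import env
import cv2
for n in("scene","top"):
    cv2.imwrite(f"pics/{n}0.png",env.grab_frame(n)[:,:,::-1])
    m=env.camera_model(n);print(n,{k:(v if not hasattr(v,'tolist') else v.round(3).tolist()) for k,v in m.items()})
print(env.state())
E
```

```text
pics
scene {'fx': 453.8049483316294, 'fy': 453.8049483316294, 'cx': 255.34409315692594, 'cy': 189.13184543430955, 'camera_from_world': [[-0.693, -0.721, -0.01, 532.741], [0.414, -0.41, 0.813, -263.637], [-0.59, 0.559, 0.582, -904.433], [0.0, 0.0, 0.0, 1.0]]}
top {'fx': 427.48477026930726, 'fy': 427.48477026930726, 'cx': 261.5388429266721, 'cy': 187.19330270343715, 'camera_from_world': [[-0.002, -1.0, 0.017, 137.228], [0.986, 0.001, 0.165, -603.968], [-0.165, 0.017, 0.986, -1154.569], [0.0, 0.0, 0.0, 1.0]]}
{'time_s': 0.1, 'qpos': array([-7.02424133e+01,  1.83488065e+01,  8.96999090e+01, -2.04911598e-03,
        7.20435511e+01, -1.14464452e+00]), 'qvel': array([-0.01270056, -0.08871017, -0.23272776,  0.04844865,  0.04659531,
        0.0372523 ]), 'effort': array([ 5.21945421e-04, -4.13333559e+01, -2.32510507e+01,  7.28792860e-02,
        4.22622648e-02, -6.83211601e-05]), 'ee_pos': array([ 204.98002183, -536.69576022,  188.89273887]), 'ee_rot': array([-1.79907713e+02,  1.04735535e-04,  2.09028646e+01]), 'force': array([ 0.46132054, -0.18176483, -0.66222447]), 'torque': array([-0.03783465,  0.00809914, -0.00763329]), 'gripper_force': 0.0, 'gripper_width': 91.1150961953317}
```

View pics/top0.png

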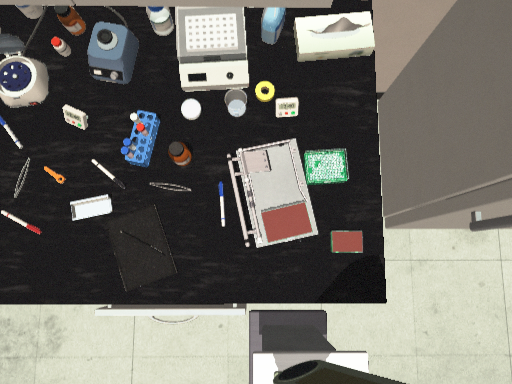

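View pics/scene0.png

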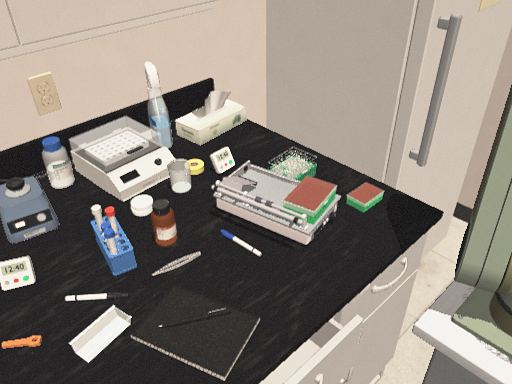

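The top view shows the shaker at about (277,192) with its bar running from (231,157) to (248,244). The box has a red lid at (287,223), the marker is at (222,203) and the tip box at (326,166). Next I'll enlarge the shaker.

```bash
cat > h.py <<'E'
import numpy as np,cv2
from workcell import env
def ray(n,uv,z):
    m=env.camera_model(n);T=np.array(m["camera_from_world"]);R,t=T[:3,:3],T[:3,3]
    uv=np.atleast_2d(np.array(uv,float))
    d=np.c_[(uv[:,0]-m["cx"])/m["fx"],-(uv[:,1]-m["cy"])/m["fy"],-np.ones(len(uv))]@R
    c=-R.T@t
    return c+d*((z-c[2])/d[:,2])[:,None]
def pix(n,P):
    m=env.camera_model(n);T=np.array(m["camera_from_world"])
    q=np.atleast_2d(P)@T[:3,:3].T+T[:3,3]
    return np.c_[m["cx"]+m["fx"]*q[:,0]/-q[:,2],m["cy"]-m["fy"]*q[:,1]/-q[:,2]]
E
python3 - <<'E'
from h import *
t=cv2.imread("pics/top0.png");s=cv2.imread("pics/scene0.png")
cv2.imwrite("pics/t1.png",cv2.resize(t[130:255,215:365],None,fx=5,fy=4.8*5/4.8*0.96,interpolation=cv2.INTER_CUBIC)[:600])
for n,I in(("top",t),("scene",s)):
    b,g,r=[I[:,:,i].astype(int) for i in range(3)]
    m=((r>g+35)&(r>b+35)).astype(np.uint8)
    for c in cv2.findContours(m,0,1)[0]:
        if cv2.contourArea(c)>150:
            q=cv2.minAreaRect(c);p=cv2.boxPoints(q)
            h=cv2.convexHull(c);print(n,np.round(q[0],1),np.round(p).tolist(),'world@94',ray(n,p,94)[:,:2].round(1).tolist(), ray(n,q[0],94)[0].round(1))
E
```

```text
top [346.5 241.5] [[332.0, 232.0], [361.0, 232.0], [361.0, 251.0], [332.0, 251.0]] world@94 [[475.4, -50.1], [475.4, -127.8], [425.1, -125.8], [425.3, -48.6]] [450.2 -88.   94. ]
top [286.2 221.8] [[261.0, 213.0], [305.0, 202.0], [312.0, 231.0], [268.0, 242.0]] world@94 [[527.6, 140.3], [556.5, 21.5], [477.8, 4.0], [449.7, 121.6]] [502.6  72.   94. ]
top [71.9 21.1] [[56.0, 16.0], [69.0, 5.0], [88.0, 27.0], [75.0, 38.0]] world@94 [[1096.0, 728.3], [1131.1, 693.4], [1063.3, 635.9], [1028.8, 670.8]] [1079.6  682.    94. ]
scene [ 21.  341.3] [[0.0, 337.0], [41.0, 334.0], [42.0, 346.0], [1.0, 348.0]] world@94 [[599.3, 765.6], [556.3, 713.7], [533.4, 722.1], [575.6, 772.7]] [566.1 743.6  94. ]
scene [164.2 227.4] [[150.0, 212.0], [172.0, 208.0], [178.0, 243.0], [156.0, 247.0]] world@94 [[713.0, 390.8], [689.7, 345.9], [579.0, 407.9], [601.2, 448.0]] [643.  399.7  94. ]
scene [365.3 191.7] [[348.0, 193.0], [372.0, 176.0], [382.0, 190.0], [359.0, 207.0]] world@94 [[434.6, 6.1], [437.3, -96.7], [384.0, -62.4], [384.1, 34.5]] [409.4 -28.   94. ]
scene [309.6 192.2] [[284.0, 199.0], [313.0, 166.0], [335.0, 185.0], [307.0, 219.0]] world@94 [[528.2, 134.9], [575.9, -26.6], [477.5, 2.1], [441.6, 152.0]] [503.4  69.9  94. ]
```

View pics/t1.png

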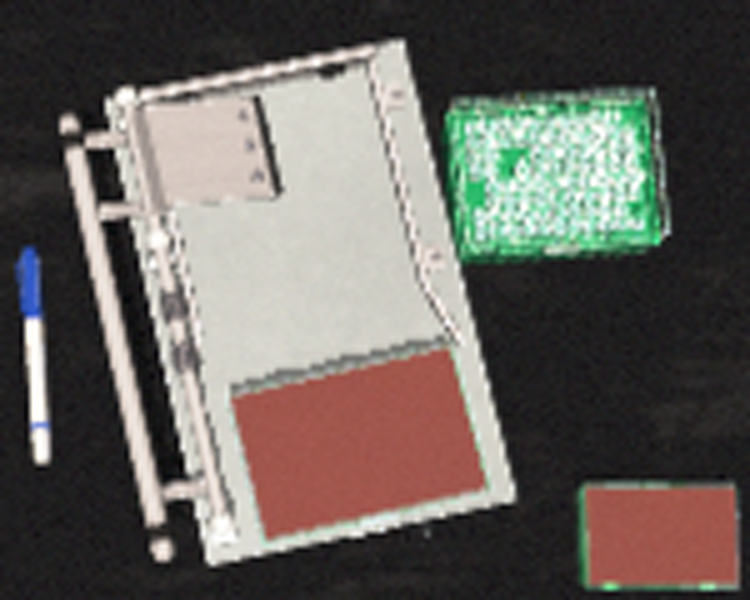

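The crop shows the platform corners at about (518,493), (210,565), (405,38) and (105,95), the bar ends at (68,120) and (162,550), and the flap at the top left. The box is in front, slightly askew. Next I'll fit the shaker frame.

```bash
cat > fit.py <<'E'
from h import *
full=lambda p:np.array(p,float)/[5,4.8]+[215-.4,130-.4]
def T(y):
    return np.array([[np.cos(y),-np.sin(y)],[np.sin(y),np.cos(y)]])
E
python3 - <<'E'
from fit import *
C=[[518,493],[210,565],[405,38],[105,95]];S=[[-158,-88],[-158,88],[123,-88],[123,88]]
B=[[68,112],[162,558]];SB=[[100,110],[-146,110]]
W=np.r_[ray("top",full(C),52)[:,:2],ray("top",full(B),96)[:,:2]];S=np.array(S+SB,float)
print(W.round(1).tolist())
for k in (4,6):
    w,s=W[:k],S[:k];wc,sc=w.mean(0),s.mean(0)
    a,b=s-sc,w-wc;y=np.arctan2((a[:,0]*b[:,1]-a[:,1]*b[:,0]).sum(),(a*b).sum());o=wc-T(y)@sc
    print(k,np.degrees(y).round(2),o.round(1),(w-(s@T(y).T+o)).round(1).tolist())
I=cv2.imread("pics/top0.png").astype(int);m=((I[:,:,2]>I[:,:,1]+35)&(I[:,:,2]>I[:,:,0]+35)).astype(np.uint8)
c=max(cv2.findContours(m,0,1)[0],key=cv2.contourArea);w=ray("top",c[:,0],94)[:,:2].astype(np.float32)
q=cv2.minAreaRect(w);print("box",q,"in shaker",T(y).T@(np.array(q[0])-o))
# check in scene view
ov=cv2.imread("pics/scene0.png");ov=cv2.resize(ov[130:260,190:370],None,fx=4.4,fy=4.4,interpolation=cv2.INTER_CUBIC)
def dr(P,z,col):
    P=np.array(P,float)@T(y).T+o
    for u in pix("scene",np.c_[P,np.full(len(P),z)]):cv2.circle(ov,tuple(((u-[190,130]+.5)*4.4).astype(int).tolist()),3,col,-1)
dr(S[:4],52,(255,0,255));dr(SB,96,(0,0,255));dr([[107,0]],66,(0,255,255))
cv2.imwrite("pics/s1.png",ov)
E
```

```text
[[477.2, -19.4], [436.3, 150.9], [748.1, 39.2], [712.5, 210.8], [691.1, 229.0], [439.0, 176.6]]
4 12.32 [610.6  99.1] [[2.1, 1.2], [-1.2, -0.4], [-1.5, -0.2], [0.5, -0.5]]
6 12.17 [610.7  99.4] [[2.4, 0.5], [-1.4, -1.2], [-1.4, -0.1], [0.2, -0.6], [5.9, 1.0], [-5.8, 0.4]]
box ((502.7461853027344, 72.03754425048828), (80.17721557617188, 121.32052612304688), 13.456543922424316) in shaker [-111.25409712   -3.99959303]
```

View pics/s1.png

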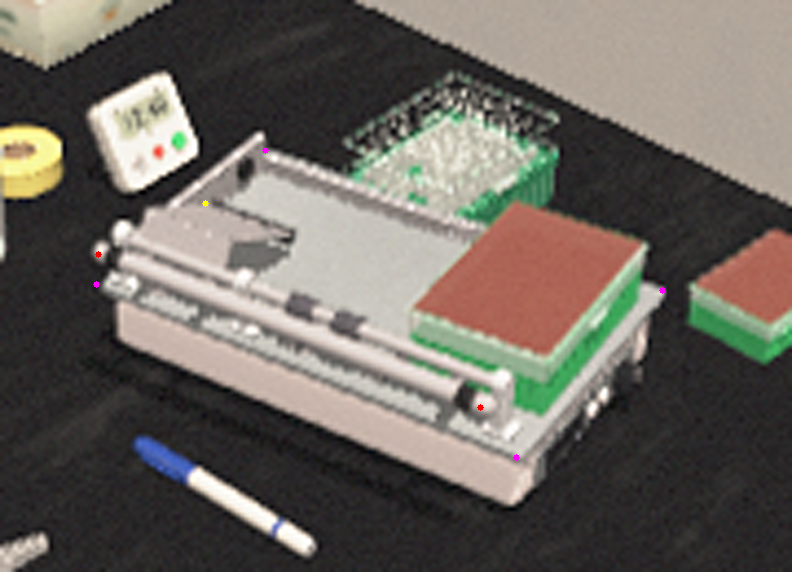

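The overlaid points sit on the platform corners and bar ends, so the fit holds. The shaker is at (610.6, 99.2) with yaw 12.25°. The box is at shaker x ≈ -111, y ≈ -4 and 1.2° askew. Next I'll move behind the box.

```bash
cat >> h.py <<'E'
O=np.array([610.6,99.2]);Y=np.radians(12.25)
RS=np.array([[np.cos(Y),-np.sin(Y)],[np.sin(Y),np.cos(Y)]])
def where(goal=None):
    s=env.state();p=np.array(s["ee_pos"]);a=RS.T@(p[:2]-O);yaw=s["ee_rot"][2]
    print("t",round(s["time_s"],2),"shaker",a.round(1),"z-52",round(p[2]-52,1),"rot",np.round(s["ee_rot"],1),"F",np.round(RS.T@s["force"][:2],1),np.round(s["force"][2],1),"w",round(s["gripper_width"],1))
    if goal is not None:
        d=RS@(np.array(goal[:2])-a);c,n=np.cos(np.radians(yaw)),np.sin(np.radians(yaw))
        print("slide mm",np.round([d[0]*c+d[1]*n,d[0]*n-d[1]*c,p[2]-52-goal[2]],1),"spin deg",round(yaw-12.25,2))
E
python3 -m jog '{"jaw":[91.2,91.2],"slide":[[0,0,0],[0,0,0]],"spin":[1.0,0.08]}'
python3 -m jog '{"jaw":[91.2,91.2,91.2,91.2,91.2,91.2,91.2,91.2,91.2],"slide":[[0.63,-0.98,0],[0.63,-0.98,0],[0.63,-0.98,0],[0.63,-0.98,0],[0.63,-0.98,0],[0.63,-0.98,0],[0.63,-0.98,0],[0.63,-0.98,0],[0.63,-0.98,0]],"spin":[0,0,0,0,0,0,0,0,0]}'
python3 -c "from h import *;where((-190,-4,18))"
```

```text
time_s: 0.3
ee_pos: [205.0, -536.9, 189.2]
ee_rot: [-179.9, 0.0, 12.2]
force: [0.4, -0.2, -0.8]
gripper_width: 91.3
gripper_force: 0.0
time_s: 1.2
ee_pos: [315.3, -241.1, 189.6]
ee_rot: [180.0, -0.0, 12.4]
force: [0.5, -1.2, 0.3]
gripper_width: 91.2
gripper_force: 0.0
t 1.2 shaker [-360.8 -269.9] z-52 137.6 rot [180.   -0.   12.4] F [ 0.2 -1.3] 0.3 w 91.2
slide mm [ 171.5 -265.4  119.6] spin deg 0.15
```

```bash
python3 -m jog '{"jaw":[91.2,91.2,91.2,91.2,91.2,91.2,91.2,91.2,91.2,91.2],"slide":[[0.63,-0.98,0],[0.63,-0.98,0],[0.63,-0.98,0],[0.63,-0.98,0],[0.63,-0.98,0],[0.63,-0.98,0],[0.63,-0.98,0],[0.63,-0.98,0],[0.63,-0.98,0],[0,0,0]],"spin":[0,0,0,0,0,0,0,0,0,0]}'
python3 -c "from h import *;where((-190,-4,18))"
```

```text
time_s: 2.2
ee_pos: [426.3, 55.2, 189.5]
ee_rot: [-179.9, -0.0, 12.7]
force: [-0.5, -0.5, -0.7]
gripper_width: 91.3
gripper_force: 0.0
t 2.2 shaker [-189.4   -3.9] z-52 137.5 rot [-179.9   -0.    12.7] F [-0.6 -0.4] -0.7 w 91.3
slide mm [-6.000e-01  1.000e-01  1.195e+02] spin deg 0.41
```

```bash
python3 -m jog '{"jaw":[91.2,91.2,91.2,91.2,91.2,91.2],"slide":[[0,0,0.8],[0,0,0.8],[0,0,0.8],[0,0,0.8],[0,0,0.78],[0,0,0]],"spin":[0.05,0,0,0,0,0]}'
python3 -m jog '{"jaw":[91.2,91.2,91.2,91.2,91.2,91.2,91.2,91.2,91.2,91.2],"slide":[[0.25,0,0],[0.25,0,0],[0.25,0,0],[0.25,0,0],[0.25,0,0],[0.25,0,0],[0.25,0,0],[0.25,0,0],[0,0,0],[0,0,0]],"spin":[0,0,0,0,0,0,0,0,0,0]}'
python3 - <<'E'
from h import *
where((-73,-2,18))
t=env.grab_frame("top")[:,:,::-1];s=env.grab_frame("scene")[:,:,::-1]
cv2.imwrite("pics/c2.png",np.hstack([cv2.resize(t[130:280,200:340],None,fx=2.8,fy=2.8),cv2.resize(s[120:270,190:330],None,fx=2.8,fy=2.8)]))
E
```

```text
time_s: 2.8
ee_pos: [422.2, 51.2, 67.9]
ee_rot: [-180.0, 0.4, 11.9]
force: [0.1, 0.6, 0.2]
gripper_width: 90.9
gripper_force: 0.0
time_s: 3.8
ee_pos: [485.1, 64.7, 70.4]
ee_rot: [180.0, -0.1, 11.9]
force: [0.9, -0.3, 1.6]
gripper_width: 91.2
gripper_force: 0.8
t 3.8 shaker [-130.   -7.] z-52 18.4 rot [ 1.80e+02 -1.00e-01  1.19e+01] F [ 0.9 -0.5] 1.6 w 91.2
slide mm [56.9 -5.4  0.4] spin deg -0.4
```

View pics/c2.png

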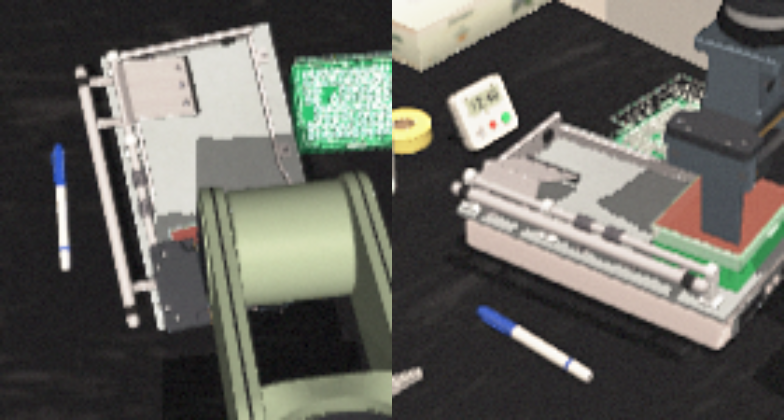

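The picture is ambiguous: the finger hides the lid. I'll check numerically how far the box has moved.

```bash
python3 - <<'E'
from h import *
where()
def P(x,y,z):return pix("scene",[*(O+RS@[x,y]),52+z])[0].round(1)
print("L tip",P(-130,45,18),P(-114,45,18),P(-146,45,18),"R tip",P(-130,-59,18))
for bx in(-111,-72): print(bx,[P(bx+i,j-4,42).tolist() for i,j in((42,61),(42,-61),(-42,-61),(-42,61))])
s=env.grab_frame("scene")[:,:,::-1]
cv2.imwrite("pics/c3.png",cv2.resize(s[80:260,210:380],None,fx=3.3,fy=3.3,interpolation=cv2.INTER_CUBIC))
E
```

```text
t 3.9 shaker [-130.6   -7. ] z-52 18.4 rot [ 1.80e+02 -1.00e-01  1.19e+01] F [0.9 0.5] 1.2 w 91.2
L tip [305.9 213.5] [300.  211.2] [311.9 215.8] R tip [325.7 191.9]
-111 [[281.5, 199.5], [306.1, 175.6], [335.9, 185.9], [312.7, 211.5]]
-72 [[267.8, 194.2], [292.9, 171.1], [321.8, 181.0], [298.0, 205.8]]
```

View pics/c3.png

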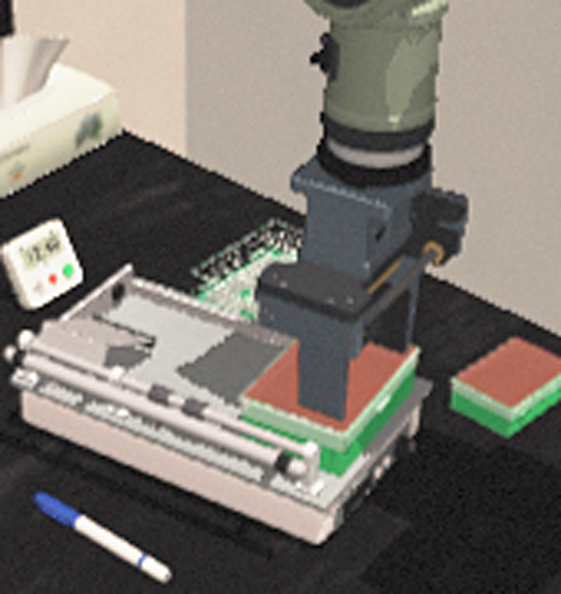

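The box hasn't moved. The open fingertips sit well above the TCP because the fingers swing on an arc, so they slid over the lid. I'll work out that offset and back off.

```bash
python3 - <<'E'
from h import *
for z in (36,40,44,48):print(z,[pix("scene",[*(O+RS@[x,y]),52+z])[0].round(1).tolist() for x,y in((-114.6,46),(-146.6,46),(-114.6,52),(-146.6,52))])
E
python3 -m jog '{"jaw":[91.2,91.2,91.2,91.2,91.2,91.2],"slide":[[0,0,-0.5],[-0.6,0,-0.5],[-1,0,0],[-1,0,0],[-0.4,-0.1,0],[0,0,0]],"spin":[0,0,0,0,0,0]}'
python3 - <<'E'
from h import *
where((-200,-4,0))
s=env.grab_frame("scene")[:,:,::-1];t=env.grab_frame("top")[:,:,::-1]
a=cv2.resize(s[80:260,230:400],None,fx=3.3,fy=3.3,interpolation=cv2.INTER_CUBIC)
cv2.imwrite("pics/c4.png",a)
E
```

```text
36 [[300.4, 205.5], [312.4, 210.1], [299.1, 206.8], [311.1, 211.4]]
40 [[300.4, 204.2], [312.5, 208.8], [299.2, 205.5], [311.3, 210.1]]
44 [[300.5, 202.8], [312.6, 207.4], [299.3, 204.1], [311.4, 208.7]]
48 [[300.6, 201.5], [312.7, 206.0], [299.4, 202.8], [311.5, 207.4]]
time_s: 4.55
ee_pos: [393.7, 49.0, 100.1]
ee_rot: [-180.0, 0.0, 11.9]
force: [0.1, 0.3, -0.8]
gripper_width: 90.9
gripper_force: 0.0
t 4.55 shaker [-222.7   -3.1] z-52 48.1 rot [-180.     0.    11.9] F [0.1 0.2] -0.8 w 90.9
slide mm [22.7  0.8 48.1] spin deg -0.39
```

View pics/c4.png

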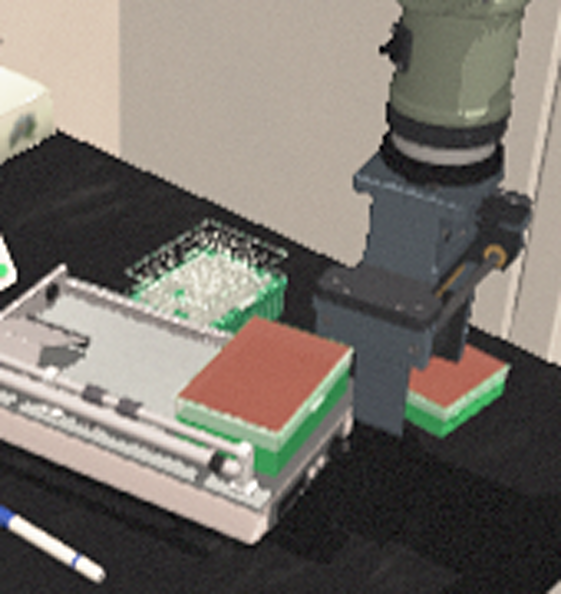

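The fingers are clear of the box now, with the tip edge at (355,425) to (403,437) in the crop. Next: the tip height and the box pose.

```bash
cat >> h.py <<'E'
def box(n="top"):
    I=env.grab_frame(n)[:,:,::-1].astype(int);m=((I[:,:,2]>I[:,:,1]+35)&(I[:,:,2]>I[:,:,0]+35)).astype(np.uint8)
    for c in cv2.findContours(m,0,1)[0]:
        w=((ray(n,c[:,0],94)[:,:2]-O)@RS).astype(np.float32)
        if cv2.contourArea(c)>60 and abs(w.mean(0)[1])<70 and abs(w.mean(0)[0])<200:
            q=cv2.minAreaRect(w);print(n,"box x,y",np.round(q[0],1),np.round(q[1],1),"ang",round(q[2],1),"xr",w[:,0].min().round(1),w[:,0].max().round(1),"yr",w[:,1].min().round(1),w[:,1].max().round(1))
E
python3 - <<'E'
from h import *
for z in (60,66,72,78):print(z,[pix("scene",[*(O+RS@[x,y]),52+z])[0].round(1).tolist() for x,y in((-206.7,49),(-238.7,49),(-206.7,55),(-238.7,55))])
box();box("scene")
E
```

```text
60 [[336.2, 211.5], [349.5, 216.4], [335.1, 212.9], [348.3, 217.8]]
66 [[336.5, 209.4], [349.8, 214.3], [335.3, 210.8], [348.6, 215.7]]
72 [[336.7, 207.2], [350.1, 212.1], [335.6, 208.6], [348.9, 213.6]]
78 [[337.0, 205.1], [350.4, 210.0], [335.8, 206.5], [349.2, 211.4]]
top box x,y [-111.5   -3.8] [ 81.4 121. ] ang 1.6 xr -152.8 -70.3 yr -64.8 57.7
scene box x,y [-112.4   -7.7] [ 80.2 123. ] ang 0.6 xr -153.0 -71.7 yr -69.0 54.1
```

The tips sit about 24 mm above the TCP when fully open. I'll lower accordingly and square the box into the rail mouths, with the flap still shut.

```bash
python3 -m jog '{"jaw":[91.2,91.2,91.2,91.2,91.2,91.2],"slide":[[0.5,0,0],[0.5,0,0.6],[0,0,0.6],[0,0,0.6],[0,0,0],[0,0,0]],"spin":[-0.05,0,0,0,0,0]}'
python3 -m jog '{"jaw":[91.2,91.2,91.2,91.2,91.2,91.2,91.2,91.2,91.2,91.2],"slide":[[0.25,0,0],[0.25,0,0],[0.25,0,0],[0.25,0,0],[0.25,0,0],[0.25,0,0],[0.25,0,0],[0.25,0,0],[0,0,0],[0,0,0]],"spin":[0,0,0,0,0,0,0,0,0,0]}'
python3 - <<'E'
from h import *
where((-73,-2,-6));box();box("scene")
E
```

```text
time_s: 5.35
ee_pos: [425.8, 55.4, 46.1]
ee_rot: [180.0, -0.0, 12.3]
force: [0.4, -0.1, 0.7]
gripper_width: 91.1
gripper_force: 0.0
time_s: 6.35
ee_pos: [483.8, 68.0, 46.2]
ee_rot: [180.0, -0.1, 12.3]
force: [-0.5, -0.0, 0.3]
gripper_width: 91.2
gripper_force: 0.0
t 6.35 shaker [-130.5   -3.6] z-52 -5.8 rot [ 1.80e+02 -1.00e-01  1.23e+01] F [-0.5  0.1] 0.3 w 91.2
slide mm [57.5 -1.6  0.2] spin deg 0.02
top box x,y [-58.2  -0.9] [ 59.5 121.6] ang 0.4 xr -88.3 -28.6 yr -61.5 59.8
scene box x,y [-68.9  17.2] [78.  80.3] ang 89.4 xr -108.7 -28.7 yr -22.2 56.5
```

```bash
python3 -m jog '{"jaw":[91.2,91.2,91.2,91.2,91.2,91.2,91.2,91.2,91.2],"slide":[[0.2,0,0],[0.2,0,0],[0.2,0,0],[0.2,0,0],[0.2,0,0],[0.2,0,0],[0.2,0,0],[0.2,0,0],[0,0,0]],"spin":[0,0,0,0,0,0,0,0,0]}'
python3 - <<'E'
from h import *
where((-100,56,60));box();box("scene")
E
```

```text
time_s: 7.35
ee_pos: [531.6, 78.4, 46.3]
ee_rot: [180.0, -0.1, 12.3]
force: [-0.1, -1.1, -1.0]
gripper_width: 91.2
gripper_force: 0.0
t 7.35 shaker [-81.6  -3.6] z-52 -5.7 rot [ 1.80e+02 -1.00e-01  1.23e+01] F [-0.4 -1.1] -1.0 w 91.2
slide mm [-18.4 -59.6 -65.7] spin deg 0.02
top box x,y [-6.8 47.5] [26.2 51.6] ang 89.2 xr -32.6 19.0 yr 34.1 60.3
scene box x,y [-19.9  20.8] [81.2 70.3] ang 0.5 xr -60.8 20.6 yr -14.1 56.2
```

The box is square in the rail mouths at x ≈ -20. Next I back off, shift left over the bar, press it down and look.

```bash
python3 -m jog '{"jaw":[91.2,91.2,91.2,91.2,91.2,91.2,91.2],"slide":[[-0.35,0,0],[0,0,-0.75],[0,0,-0.75],[0,-1,0],[0,-1,0],[0,0,0],[0,0,0]],"spin":[0,0,0,0,0,0,0]}'
python3 -c "from h import *;where((-92,56,-1))"
python3 -m jog '{"jaw":[91.2,91.2,91.2,91.2,91.2,91.2,91.2,91.2],"slide":[[0,0,0.2],[0,0,0.2],[0,0,0.2],[0,0,0.2],[0,0,0.2],[0,0,0.2],[0,0,0.1],[0,0,0]],"spin":[0,0,0,0,0,0,0,0]}'
python3 - <<'E'
from h import *
where((-92,56,-1))
s=env.grab_frame("scene")[:,:,::-1];cv2.imwrite("pics/c5.png",cv2.resize(s[80:260,200:370],None,fx=3.3,fy=3.3,interpolation=cv2.INTER_CUBIC))
E
```

```text
time_s: 8.15
ee_pos: [506.3, 134.5, 91.2]
ee_rot: [180.0, 0.0, 12.4]
force: [0.0, -0.4, 0.3]
gripper_width: 91.1
gripper_force: 0.0
t 8.15 shaker [-94.5  56.7] z-52 39.2 rot [180.    0.   12.4] F [-0.  -0.4] 0.3 w 91.1
slide mm [ 2.5  0.7 40.2] spin deg 0.1
time_s: 8.95
ee_pos: [507.8, 133.8, 52.2]
ee_rot: [179.9, -0.1, 12.3]
force: [-0.1, -2.5, 7.3]
gripper_width: 91.1
gripper_force: 3.8
t 8.95 shaker [-93.1  55.6] z-52 0.2 rot [ 1.799e+02 -1.000e-01  1.230e+01] F [-0.6 -2.4] 7.3 w 91.1
slide mm [ 1.1 -0.4  1.2] spin deg 0.02
```

View pics/c5.png

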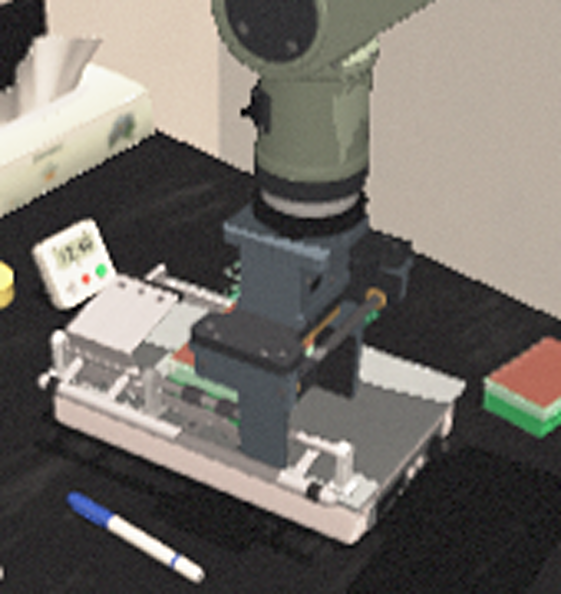

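The flap is up with about 7 N on the bar, and the box finger stands behind the box. Now I'll push.

```bash
python3 -m jog '{"jaw":[91.2,91.2,91.2,91.2,91.2,91.2,91.2,91.2,91.2],"slide":[[0,0,0],[0.25,0,0],[0.25,0,0],[0.25,0,0],[0.25,0,0],[0.25,0,0],[0.25,0,0],[0.25,0,0],[0,0,0]],"spin":[0,0,0,0,0,0,0,0,0]}'
python3 -c "from h import *;where((4,56,-1));box()"
```

```text
time_s: 9.9
ee_pos: [558.0, 143.9, 52.0]
ee_rot: [179.8, 0.2, 12.3]
force: [-1.3, -5.6, 7.4]
gripper_width: 91.2
gripper_force: 4.5
t 9.9 shaker [-42.   54.8] z-52 0.0 rot [179.8   0.2  12.3] F [-2.4 -5.2] 7.4 w 91.2
slide mm [46.  -1.1  1. ] spin deg 0.07
top box x,y [ 18.8 -55.6] [80.4 15.7] ang 5.2 xr -21.2 58.4 yr -60.8 -44.3
```

```bash
python3 -m jog '{"jaw":[91.2,91.2,91.2,91.2,91.2,91.2,91.2],"slide":[[0.2,0,0],[0.2,0,0],[0.2,0,0],[0.2,0,0],[0.2,0,0],[0.2,-0.03,0],[0,0,0]],"spin":[0,0,0,0,0,0,0]}'
python3 -c "from h import *;where((4,56,-1));box()"
```

```text
time_s: 10.65
ee_pos: [592.1, 150.2, 51.9]
ee_rot: [179.6, 0.3, 12.4]
force: [-3.1, -12.2, 7.3]
gripper_width: 90.9
gripper_force: 6.5
t 10.65 shaker [-7.2 53.8] z-52 -0.1 rot [179.6   0.3  12.4] F [ -5.6 -11.3] 7.3 w 90.9
slide mm [11.2 -2.2  0.9] spin deg 0.14
top box x,y [ 53.3 -53.6] [79.8 14.8] ang 0.7 xr 13.5 93.2 yr -60.8 -45.8
```

Sideways force of -11 N is building up: the bar finger is riding on the bar's inner flank. I'll back off the box slightly and climb back onto the top of the bar.

```bash
python3 -m jog '{"jaw":[91.2,91.2,91.2,91.2,91.2],"slide":[[-0.1,0,-0.03],[0,-0.07,-0.04],[0,-0.07,-0.04],[0,-0.07,0],[0,0,0]],"spin":[0,0,0,0,0]}'
python3 - <<'E'
from h import *
where((4,59,-1));box()
s=env.grab_frame("scene")[:,:,::-1];cv2.imwrite("pics/c6.png",cv2.resize(s[100:250,180:350],None,fx=4,fy=4,interpolation=cv2.INTER_CUBIC))
E
```

```text
time_s: 11.2
ee_pos: [592.2, 150.8, 56.3]
ee_rot: [179.1, -0.1, 12.5]
force: [6.2, -25.5, 6.6]
gripper_width: 91.0
gripper_force: 13.0
t 11.2 shaker [-7.  54.3] z-52 4.3 rot [ 1.791e+02 -1.000e-01  1.250e+01] F [  0.7 -26.2] 6.6 w 91.0
slide mm [11.1 -4.6  5.3] spin deg 0.24
top box x,y [ 52.9 -50.9] [80.7 20.2] ang 0.7 xr 12.5 93.2 yr -60.8 -40.4
```

View pics/c6.png

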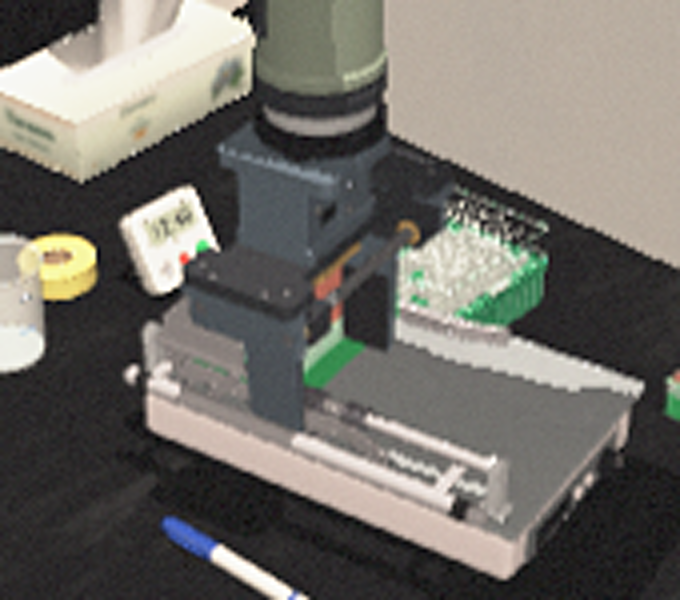

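Moving left only raised the side force, because the sprung bar follows the finger up. I'll undo that sideways shift and go back down. Only about 11 mm of push remains.

```bash
python3 -m jog '{"jaw":[91.2,91.2,91.2,91.2,91.2],"slide":[[0,0.05,0.05],[0,0.05,0.04],[0,0.05,0.04],[0,0.02,0],[0,0,0]],"spin":[0,0,0,0,0]}'
python3 -c "from h import *;where((4,56,-1));s=env.state();print(s['torque'])"
```

```text
time_s: 11.8
ee_pos: [592.1, 150.4, 52.5]
ee_rot: [179.6, -0.1, 12.3]
force: [2.5, -12.8, 8.1]
gripper_width: 91.2
gripper_force: 7.7
t 11.8 shaker [-7.2 53.9] z-52 0.5 rot [ 1.796e+02 -1.000e-01  1.230e+01] F [ -0.3 -13.1] 8.1 w 91.2
slide mm [11.2 -2.1  1.5] spin deg 0.08
[-2.05424999e+00 -3.20804432e-01  1.01964370e-03]
```

```bash
python3 -m jog '{"jaw":[91.2,91.2,91.2,91.2,91.2,91.2],"slide":[[0.15,0.02,0],[0.15,0.02,0],[0.1,0.01,0],[0.1,0,0],[0,0,0],[0,0,0]],"spin":[0,0,0,0,0,0]}'
python3 -c "from h import *;where((4,56,-1));box()"
```

```text
time_s: 12.4
ee_pos: [603.1, 151.9, 51.2]
ee_rot: [179.6, 0.4, 12.4]
force: [-3.8, -12.2, 8.9]
gripper_width: 91.5
gripper_force: 7.4
t 12.4 shaker [ 3.9 53.1] z-52 -0.8 rot [179.6   0.4  12.4] F [ -6.3 -11.1] 8.9 w 91.5
slide mm [ 0.1 -2.9  0.2] spin deg 0.12
top box x,y [ 64.9 -56.7] [79.7 14.1] ang 5.1 xr 24.9 104.3 yr -60.8 -46.3
```

```bash
python3 -m jog '{"jaw":[91.2,91.2,91.2,91.2],"slide":[[0.1,0,0],[0.1,0,0],[0,0,0],[0,0,0]],"spin":[0,0,0,0]}'
python3 -c "from h import *;where((4,56,-1));box()"
```

```text
time_s: 12.85
ee_pos: [603.2, 151.9, 51.3]
ee_rot: [179.6, 1.1, 12.2]
force: [-16.1, -14.6, 17.7]
gripper_width: 91.1
gripper_force: 15.8
t 12.85 shaker [ 3.9 53.1] z-52 -0.7 rot [179.6   1.1  12.2] F [-18.9 -10.9] 17.7 w 91.1
slide mm [ 0.1 -2.9  0.3] spin deg -0.06
top box x,y [ 64.6 -54.5] [79.5 12.8] ang 0.7 xr 24.9 104.3 yr -60.8 -47.7
```

Fx stalls at -19 N with the box at x ≈ 65, so it is home. I'll retreat from the box, then raise slowly so the flap comes down.

```bash
python3 -m jog '{"jaw":[91.2,91.2,91.2,91.2,91.2,91.2],"slide":[[-0.25,0.03,0],[-0.25,0.03,0],[-0.25,0.03,0],[-0.15,0.03,0],[0,0,0],[0,0,0]],"spin":[0,0,0,0,0,0]}'
python3 -c "from h import *;where((4,56,-1));box()"
```

```text
time_s: 13.5
ee_pos: [586.6, 146.5, 52.0]
ee_rot: [179.8, -0.1, 12.3]
force: [2.4, -6.5, 5.9]
gripper_width: 91.3
gripper_force: 3.8
t 13.5 shaker [-13.4  51.3] z-52 -0.0 rot [ 1.798e+02 -1.000e-01  1.230e+01] F [ 1.  -6.9] 5.9 w 91.3
slide mm [17.4 -4.7  1. ] spin deg 0.03
top box x,y [ 64.6 -54.8] [79.5 12.1] ang 0.7 xr 24.9 104.3 yr -60.8 -48.3
```

```bash
python3 -m jog '{"jaw":[91.2,91.2,91.2,91.2,91.2,91.2,91.2,91.2,91.2,91.2],"slide":[[0,0,-0.1],[0,0,-0.1],[0,0,-0.1],[0,0,-0.1],[0,0,-0.15],[0,0,-0.2],[0,0,-0.3],[0,0,-0.5],[0,0,-0.7],[0,0,0]],"spin":[0,0,0,0,0,0,0,0,0,0]}'
python3 -c "from h import *;where((4,56,-1));box()"
```

```text
time_s: 14.55
ee_pos: [587.7, 149.1, 122.6]
ee_rot: [-180.0, -0.4, 12.3]
force: [0.4, 0.3, -0.2]
gripper_width: 91.2
gripper_force: 0.0
t 14.55 shaker [-11.8  53.6] z-52 70.6 rot [-180.    -0.4   12.3] F [0.5 0.2] -0.2 w 91.2
slide mm [15.8 -2.4 71.6] spin deg 0.01
```

Free of contact. I'll rise and retreat towards the robot, then look.

```bash
python3 -m jog '{"jaw":[91.2,91.2,91.2,91.2,91.2,91.2,91.2,91.2,91.2,91.2],"slide":[[0,0,-1],[0,0,-1],[-1,0,0],[-1,0,0],[-1,0,0],[-1,0,0],[-1,0,0],[-1,0,0],[0,0,0],[0,0,0]],"spin":[0,0,0,0,0,0,0,0,0,0]}'
python3 - <<'E'
from h import *
where();box();box("scene")
t=env.grab_frame("top")[:,:,::-1];s=env.grab_frame("scene")[:,:,::-1]
cv2.imwrite("pics/c7.png",np.hstack([cv2.resize(t[130:280,200:340],None,fx=2.8,fy=2.8),cv2.resize(s[120:270,190:330],None,fx=2.8,fy=2.8)]))
E
```

```text
time_s: 15.6
ee_pos: [409.3, 110.3, 178.9]
ee_rot: [180.0, -0.0, 12.3]
force: [0.8, 0.1, -0.8]
gripper_width: 91.1
gripper_force: 0.0
t 15.6 shaker [-194.3   53.5] z-52 126.9 rot [180.   -0.   12.3] F [ 0.8 -0.1] -0.8 w 91.1
top box x,y [64.4 -0.2] [ 80.1 121.3] ang 0.1 xr 24.3 104.5 yr -60.8 60.4
scene box x,y [65.  -5.2] [122.2  81.9] ang 90.0 xr 24.1 106.0 yr -66.3 55.9
```

View pics/c7.png

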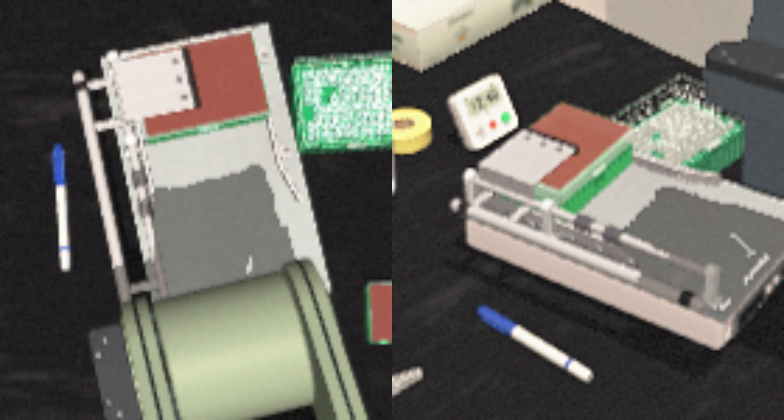

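The box stands square and home at x ≈ 64.5, the flap rests on its lid, and the marker and tip box haven't moved. I'm handing in.

```bash
python3 -c "
from workcell import env
print(env.job_done())"
```

```text
the job is handed in; nothing more can be done
None
```

The plate box is home and square against the back stop (measured at shaker x ≈ 64.5 mm, 0.1° off) with the flap down on its lid; the job is handed in, no verdict came back, and I first nudged the box into the rail mouths with both fingertips, flap shut.

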